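Stack the bead jars and stand the crimping die in its bowl

TASK

Tidy the tray table for the next crimping job: stack three bead jars squarely on one another in the middle of the round cork coaster, the blue one at the bottom, the white one on it and the red one on top; set the yellow pinch bowl in the middle of the dark slate tile, with the steel crimping die standing upright inside the bowl. Leave the green jar, the wooden spool and the pliers where they lie.

Things in the scene. Friction and masses are not known exactly. Their poses are not given: they have to be found in the camera images.
- blue_jar: round clear bead jar with a blue screw cap and blue beads inside, to be the lowest of the stack; 52 mm in diameter, 36 mm high, a plain upright cylinder with a flat top and underside; may be held anywhere on its side; 60 to 130 g. Origin at the centre of its underside, z up
- white_jar: round clear bead jar with a white screw cap and white beads inside, to be the middle of the stack; 52 mm in diameter, 36 mm high, a plain upright cylinder with a flat top and underside; may be held anywhere on its side; 60 to 130 g. Origin at the centre of its underside, z up
- red_jar: round clear bead jar with a red screw cap and red beads inside, to be the top of the stack; 52 mm in diameter, 36 mm high, a plain upright cylinder with a flat top and underside; may be held anywhere on its side; 60 to 130 g. Origin at the centre of its underside, z up
- bowl: yellow ceramic pinch bowl, open upwards: 64 mm outer diameter, wall upright from 8 mm height to the rim at 30 mm, foot 56 mm wide, wall 4 mm thick, inner floor 5 mm above its underside; can be held across its outside; 75 to 155 g. Origin at the centre of its underside, z up
- die: bare steel crimping die standing upright, 64 mm high: foot 26 mm in diameter up to 18 mm height, tapering to a plain round shank 18 mm in diameter from 22 mm height to the top; in the bowl its upper 39 mm stands clear of the rim; 105 to 210 g. Origin at the centre of its underside, z up
- coaster: round cork coaster fixed to the table, 90 mm in diameter, 6 mm thick: the place of the jar stack. Origin at the centre of its underside (on the table), top 6 mm above it
- tile: dark slate tile fixed to the table, 90 mm square, 8 mm thick: the place of the bowl. Origin at the centre of its underside (on the table), top 8 mm above it
- green_jar: round clear bead jar with a green screw cap and green beads inside, a bystander to be left alone; 52 mm in diameter, 36 mm high, a plain upright cylinder with a flat top and underside; may be held anywhere on its side; 60 to 130 g. Origin at the centre of its underside, z up
- spool: dark wooden spool standing on end, a bystander to be left alone: 40 mm in diameter, 40 mm high. Origin at the centre of its underside
- pliers: blue-handled pliers lying beyond the other things, a bystander to be left alone: 150 mm long along their x (jaws to +x), 60 mm wide, 12 mm high. Origin on the table just behind the pivot
Things that resemble listed ones, but are neither listed nor needed, are in the scene too. Of the things that look like the red_jar, the largest one is meant.

How it is judged:
At the end, for the whole second after the job is handed in: Blue jar on the coaster and bowl on the tile, each within 15 mm of its centre; white jar on blue and red on white, each within 10 mm of the jar below; die on the bowl's inner floor. All upright within 4.5 degrees, resting heights within 3 mm, released, at rest (horizontal distance between blue_jar and coaster below 0.015 m and z of blue_jar in the frame of coaster between 0.003 and 0.009 m and angle between each of blue_jar, white_jar, red_jar, bowl, die's own z axis and vertical below 0.08 rad and linear speed of each of blue_jar, white_jar, red_jar, bowl, die below 0.01 m/s and angular speed of each of blue_jar, white_jar, red_jar, bowl, die below 0.1 rad/s and horizontal distance between white_jar and blue_jar below 0.01 m and z of white_jar in the frame of blue_jar between 0.033 and 0.039 m and horizontal distance between red_jar and white_jar below 0.01 m and z of red_jar in the frame of white_jar between 0.033 and 0.039 m and horizontal distance between bowl and tile below 0.015 m and z of bowl in the frame of tile between 0.005 and 0.011 m and horizontal distance between die and bowl below 0.018 m and z of die in the frame of bowl between 0.002 and 0.008 m); the robot touches nothing.
It fails at once if the green jar was moved (more than 15 mm) (distance of green_jar from where it was at the start of the episode above 0.015 m).
It fails at once if the spool was moved (more than 15 mm) (distance of spool from where it was at the start of the episode above 0.015 m).
It fails at once if the pliers was moved (more than 15 mm) (distance of pliers from where it was at the start of the episode above 0.015 m).
It also fails if it takes over 128 s, if anything falls off the work surface, if the arm or the gripper's body presses on something with over 40 N, if the wrist force passes 120 N, or if a joint passes its speed limit or range.

ROBOT

A 6-joint arm with a two-finger parallel gripper is mounted at the origin on the work surface. World frame = base frame: x ahead of the robot, y to its left, z up, the work surface at z = 0. Lengths are in m, angles in rad, forces in N, time in s.
With the tool pointing down it reaches from about 0.25 to 0.775 m from the base axis. Payload 4 kg.
Tool frame: the origin (TCP) lies at the very end of the fingers, on their centre line; the grasp point (between the pads) lies 19 mm behind it; z points along the fingers, y is the direction in which the jaws open and shut (so a half turn about z gives the same grasp; the last joint's range is limited). The gripper opens to 94 mm and grips with 3 to 60 N. Pads are 16 mm wide; open, the fingers measure 119 mm over their backs; the gripper's body (75 mm by 177 mm) begins 78 mm behind the grasp point.
Start: joints at [1.2, 0.087, 1.371, -0, 1.684, -0.103], TCP at [0.146, 0.53, 0.175] pointing down, gripper open.
Joint ranges: [-3.1, 3.1], [-0.76, 2.03], [0.27, 2.55], [-1.08, 4.22], [0.17, 2.65], [-2.57, 2.57]. Speed limits (rad/s): [2.79, 2.79, 3.14, 3.14, 3.14, 3.14].

INTERFACE

Orientations are given as [roll, pitch, yaw] about the fixed x, y, z axes, in that order (R = Rz(yaw) Ry(pitch) Rx(roll)).
In Python, from bench import robot, snapshot, calibration gives the robot as it stands. The module is installed in compiled form; this text tells all that it offers.
- The arm moves only by the tool servo_tool, never from a script. Its argument "series" is text: rows parted by semicolons, each of 5 numbers parted by spaces: the closure, from -1 (fully open) to 1 (shut), then the shift along the tool's x, y, z in cm, then the turn about the tool's z in rad. A call has 1 to 20 rows; each row is the pose to reach, as a shift and turn from the pose commanded when the call began, along the tool's axes at that moment; what a row does not reach only later rows make up. A row lasts 1/12 s, in which the tool goes at most 41.7 mm and 7.16 degrees, less where a joint would pass 70% of its speed; a pose out of reach is approached as far as the arm can. A call with a gripper value outside its range is refused whole. The fingers move at their own pace and stop on an object; the grip force is fixed at half the most. Time passes only in rows, so rows that repeat a pose let the fingers close. It gives the time, the measured TCP pose, the force and the opening at its end, in the units of the state.
- robot.get_obs(): the state, without advancing time (a new reading comes with each control period).
- snapshot(name): name is "side" or "top" or "wrist"; returns (picture, depth): 400x640x3 uint8, red, green, blue; 400x640 float32, m along the optical axis (not along the pixel's ray), 0 where there is no reading.
- calibration(name): a dict with "fx", "fy", "cx", "cy" (pixels), "rvec" (rotation vector, rad) and "tvec" (3), from world to camera coordinates, as OpenCV has them; the wrist camera has in their place "tool_from_camera" (4x4, takes a point from camera to tool coordinates, whose origin is the TCP and whose axes are the flange's). Camera axes: x right, y down, z forward; pixel columns grow to the right and rows downward; lengths in m; the calibration is good to about 2 mm. A picture is of the moment at which its call begins: read the wrist's pose just before it. calibration takes no time and is no camera call.
- robot.close_job(): hands the job in, once; it reports no verdict.
The state is a dict: "time": time; "joint_positions": joint angles; "qvel": joint speeds; "joint_torque": joint torques, N m; "tool_pos": TCP position; "ee_rot": TCP orientation; "wrist_force": force on the tool from outside, world axes, zero at the start; "wrist_torque": the same for the moment, N m; "width": finger opening in m.
Only numpy, scipy, OpenCV 4.12 (cv2) and the standard library are available. Lean on these libraries where they do the work, as an engineer would, in place of code of your own. Each camera call takes 0.05 s, during which the arm holds its last target. There are 200 camera calls.

## Working session

There is one attempt and no reset: what is moved stays moved. The work goes in short steps, Python scripts to look and compute and a tool call to move; the robot and the scene stay as the last step left them, time stands still between calls to the robot, and variables do not carry over. Pictures are saved under pics/ and viewed, about 12 in all and at most 16, crops included, and the job is handed in when it is done.

Besides the shell and the picture viewer there is one more tool, called after ">>>" as a command line: name --argument value ..., lists and objects as JSON in quotes. servo_tool: Moves the arm, as the interface text tells. Its arguments: {"type":"object","properties":{"series":{"type":"string"}},"required":["series"]}

```bash
mkdir -p pics
cat > h.py <<'E'
import numpy as np, cv2
from bench import robot, snapshot, calibration
def save(n,im): cv2.imwrite('pics/'+n+'.png',im[:,:,::-1])
def world(name,d,pose=None):
    """world xyz image (HxWx3) from depth"""
    c=calibration(name); v,u=np.mgrid[0:d.shape[0],0:d.shape[1]]
    p=np.stack([(u-c['cx'])/c['fx']*d,(v-c['cy'])/c['fy']*d,d],-1)
    if 'rvec' in c:
        R=cv2.Rodrigues(np.array(c['rvec'],float))[0]; return (p-np.array(c['tvec']).ravel())@R
    T=np.array(c['tool_from_camera']); p=p@T[:3,:3].T+T[:3,3]
    from scipy.spatial.transform import Rotation as Ro
    o=pose; return p@Ro.from_euler('xyz',o['ee_rot']).as_matrix().T+np.array(o['tool_pos'])
E
python3 - <<'E'
from h import *
o=robot.get_obs(); print(o)
for n in('top','side'):
    im,d=snapshot(n); save(n+'0',im); np.save(n+'0.npy',d); np.save(n+'0c.npy',im); c=calibration(n); R=cv2.Rodrigues(np.array(c['rvec'],float))[0]; print(n,c, -R.T@np.array(c['tvec']).ravel())
E
```

```text
{'time': 0.0, 'joint_positions': array([ 1.19991010e+00,  8.79484634e-02,  1.37222099e+00, -4.32977795e-05,
        1.68361585e+00, -1.03098812e-01]), 'qvel': array([-2.85352856e-04, -8.63573718e-04,  7.30208901e-04,  2.07962282e-05,
        7.99650063e-04,  2.37846061e-03]), 'joint_torque': array([-1.27319538e-03, -3.40195084e+01, -3.02419889e+01,  7.15941866e-02,
        3.30932031e-02, -1.92719817e-04]), 'tool_pos': array([0.14532536, 0.5298173 , 0.17412471]), 'ee_rot': array([-3.13940722e+00, -1.82854455e-04,  2.87380021e+00]), 'wrist_force': array([-1.02465908, -0.50878308, -0.15935397]), 'wrist_torque': array([-0.03030101,  0.00150175, -0.00132346]), 'width': 0.09410500823305674}
top {'fx': 413.80762714412356, 'fy': 413.80762714412356, 'cx': 324.1834560514258, 'cy': 203.49271306103591, 'rvec': array([ 2.15677295, -2.16169252,  0.1543107 ]), 'tvec': array([-0.00674594,  0.577856  ,  0.84426944])} [0.46275962 0.00252332 0.91246979]
side {'fx': 383.662844841174, 'fy': 383.662844841174, 'cx': 324.4276413231888, 'cy': 193.27561753512543, 'rvec': array([ 0.45813271, -2.67950098,  1.2882151 ]), 'tvec': array([0.51593162, 0.14212035, 0.66100115])} [0.35365332 0.57372923 0.51871981]
```

View pics/top0.png

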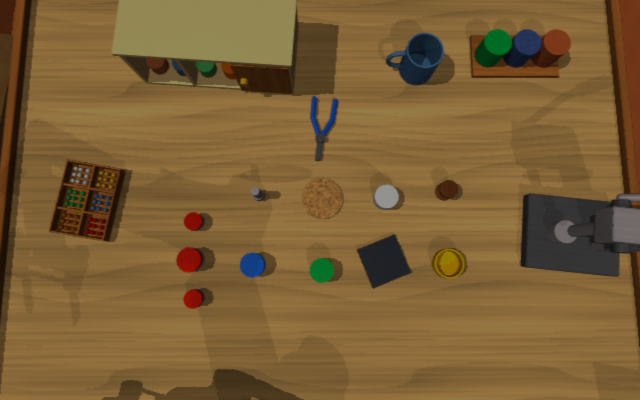

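View pics/side0.png

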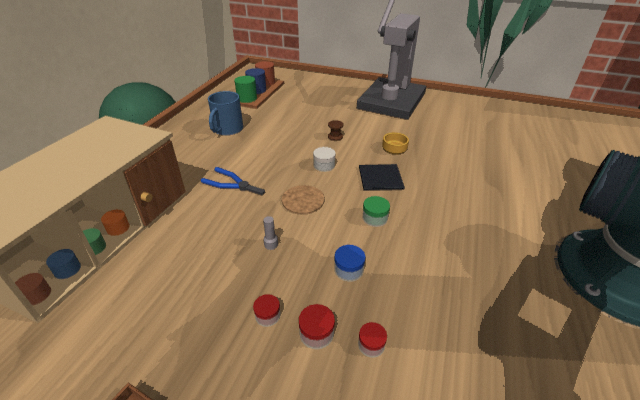

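The top view shows the red jars at (194,221), (190,260) and (193,299); the middle one is the largest. The others are at: blue (252,265), green (321,270), white (386,197), bowl (448,263), die (258,195), coaster (322,198), tile (384,261) and spool (447,190).

Run:
```python
from h import *
d=np.load('top0.npy'); W=world('top',d)
print('table z',np.median(W[300:380,300:600,2][d[300:380,300:600]>0]))
for n,u,v,lo,hi,r in [('red',190,260,.028,.045,20),('redA',194,221,.02,.045,16),('redB',193,299,.02,.045,16),('blue',252,265,.028,.045,20),('green',321,270,.028,.045,20),('white',386,197,.028,.045,20),('bowl',448,263,.024,.04,22),('die',258,195,.05,.075,18),('spool',447,190,.03,.05,18),('coaster',322,198,.0035,.012,28),('tile',384,261,.005,.014,36)]:
    w=W[v-r:v+r+1,u-r:u+r+1].reshape(-1,3); m=(w[:,2]>lo)&(w[:,2]<hi); p=w[m]
    if len(p)<4: print(n,len(p),w[:,2].max()); continue
    (cx,cy),rad=cv2.minEnclosingCircle(p[:,:2].astype(np.float32))
    print(n,len(p),'mean',p.mean(0).round(4),'mid',((p.max(0)+p.min(0))/2).round(4)[:2],'enc',round(cx,4),round(cy,4),round(rad,4), cv2.minAreaRect(p[:,:2].astype(np.float32))[2])
```

```text
table z 0.0007072882350209487
red 503 mean [0.4606 0.2748 0.0365] mid [0.4614 0.2758] enc 0.4604 0.2758 0.0264 57.8031005859375
redA 283 mean [0.5418 0.2721 0.0278] mid [0.542  0.2725] enc 0.5416 0.2729 0.0202 57.502010345458984
redB 296 mean [0.3797 0.266  0.0279] mid [0.3795 0.2661] enc 0.3796 0.2663 0.0199 46.51778793334961
blue 487 mean [0.4495 0.1432 0.0367] mid [0.4487 0.1432] enc 0.4498 0.1436 0.0261 89.9287338256836
green 475 mean [ 0.4376 -0.0018  0.0367] mid [ 0.4378 -0.001 ] enc 0.4375 -0.0017 0.0259 89.82489776611328
white 461 mean [ 0.5935 -0.1412  0.0363] mid [ 0.5934 -0.1414] enc 0.594 -0.1416 0.0258 0.7088591456413269
bowl 203 mean [ 0.4508 -0.2727  0.0297] mid [ 0.4504 -0.2725] enc 0.4512 -0.2727 0.0323 89.8548812866211
die 68 mean [0.6008 0.1346 0.0633] mid [0.601  0.1354] enc 0.6012 0.1357 0.0092 45.33577346801758
spool 273 mean [ 0.6094 -0.2752  0.0401] mid [ 0.6097 -0.2758] enc 0.6101 -0.2752 0.0204 84.84980773925781
coaster 1306 mean [ 0.5932 -0.0044  0.0065] mid [ 0.594  -0.0038] enc 0.5954 -0.0049 0.0831 89.93851470947266
tile 1724 mean [ 0.4559 -0.1372  0.0086] mid [ 0.4564 -0.1305] enc 0.4672 -0.1247 0.0891 18.42919158935547
```

>>> servo_tool --series "-1 -3 -2.2 0 -0.1; -1 -6 -4.5 0 -0.2; -1 -9 -6.7 0 -0.267; -1 -12 -9 0 -0.267; -1 -15 -11.2 1 -0.267; -1 -18 -13.5 1 -0.267; -1 -21 -15.7 2 -0.267; -1 -24 -18 2 -0.267; -1 -27 -20 3 -0.267; -1 -30 -22.3 3 -0.267; -1 -33 -24.5 4 -0.267; -1 -36 -27 5 -0.267; -1 -38 -28.3 5.5 -0.267; -1 -39.5 -29.3 5.5 -0.267; -1 -39.5 -29.3 5.5 -0.267; -1 -39.5 -29.3 5.5 -0.267; -1 -39.5 -29.3 5.5 -0.267"

```text
time: 1.52
tool_pos: [0.4484, 0.1439, 0.1201]
ee_rot: [3.141, -0.001, 3.141]
wrist_force: [0.9, 0.4, 1.2]
width: 0.0938
```

Run:
```python
from h import *
o=robot.get_obs(); print(o['tool_pos'],o['ee_rot'],o['joint_positions'].round(2))
im,dw=snapshot('wrist'); save('w0',im)
W=world('wrist',dw,o); 
w=W.reshape(-1,3);w=w[(dw.ravel()>0)]; 
p=w[(w[:,2]>.028)&(w[:,2]<.045)&(np.hypot(w[:,0]-.45,w[:,1]-.1435)<.04)]
print(len(p), cv2.minEnclosingCircle(p[:,:2].astype(np.float32)) if len(p) else w.mean(0), p.mean(0))
d=np.load('top0.npy'); W=world('top',d); w=W[d>0]
for n,c,R,lo,hi in[('coaster',(.5935,-.004),.055,.0035,.012),('tile',(.4564,-.137),.067,.005,.013)]:
    p=w[(w[:,2]>lo)&(w[:,2]<hi)&(np.hypot(w[:,0]-c[0],w[:,1]-c[1])<R)]
    print(n,len(p),p.mean(0).round(4),cv2.minEnclosingCircle(p[:,:2].astype(np.float32)),cv2.minAreaRect(p[:,:2].astype(np.float32)))
```

```text
[0.44836234 0.14386706 0.12012236] [ 3.14101554e+00 -7.57351634e-04  3.14103057e+00] [ 0.19 -0.07  1.64  0.    1.57 -1.38]
1759 ((0.4487737715244293, 0.1454268842935562), 0.025981377810239792) [0.44769483 0.14520391 0.03628004]
coaster 1265 [ 0.5931 -0.0045  0.0066] ((0.5932840704917908, -0.004218887072056532), 0.05450901389122009) ((0.5922994613647461, -0.0019556209444999695), (0.10678146779537201, 0.09493061900138855), 41.280006408691406)
tile 1713 [ 0.4559 -0.1373  0.0086] ((0.45478343963623047, -0.138874813914299), 0.06452780216932297) ((0.45482921600341797, -0.142117440700531), (0.1141958236694336, 0.11314767599105835), 35.46230697631836)
```

View pics/w0.png

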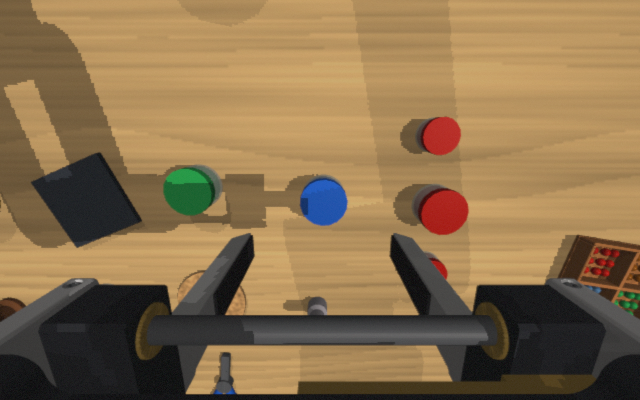

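The wrist view has blue centred between the fingers at (324,202). Descending to grasp it.

>>> servo_tool --series "-1 0 0 2.5 0; -1 0 0 5 0; -1 0 0 7.5 0; -1 0 0 9.5 0; -1 0 0 10.8 0; -1 0 0 11.3 0; -1 0 0 11.3 0; 1 0 0 11.3 0; 1 0 0 11.3 0; 1 0 0 11.3 0; 1 0 0 11.3 0; 1 0 0 11.3 0; 1 0 0 11.3 0; 1 0 0 11.3 0; 1 0 0 11.3 0; 1 0 0 11.3 0; 1 0 0 11.3 0"

```text
time: 2.98
tool_pos: [0.4489, 0.1433, 0.0072]
ee_rot: [3.142, -0.0, 3.141]
wrist_force: [1.0, 0.4, 0.7]
width: 0.0307
```

Run:
```python
from h import *
o=robot.get_obs(); im,dw=snapshot('wrist'); im2,d=snapshot('top')
a=cv2.resize(im,(400,250)); b=cv2.resize(im2[180:330,150:390],(400,250)); save('w1',np.hstack([a,b])); print(o['width'])
```

```text
0.030749208187296564
```

View pics/w1.png

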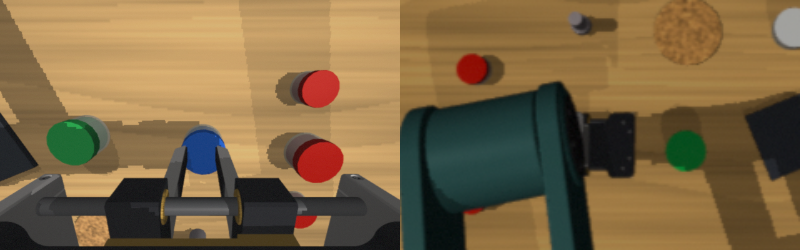

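Run:
```python
from h import *
o=robot.get_obs(); im,dw=snapshot('wrist'); print(calibration('wrist'))
W=world('wrist',dw,o); r,g,b=[im[...,i].astype(int) for i in range(3)]
m=(b>r+60)&(b>g+40)&(dw>0); p=W[m]; print(len(p),p.mean(0),np.percentile(p,[2,98],axis=0))
q=p[abs(p[:,2]-np.median(p[:,2]))<.004]; print(cv2.minEnclosingCircle(q[:,:2].astype(np.float32)))
v,u=np.nonzero(m); print(u.min(),u.max(),v.min(),v.max())
save('w2',cv2.resize(im[170:400,220:430],None,fx=2.5,fy=2.5))
# fingers: points between z .0 and .06 not blue near tool
t=W[(dw>0)&(W[...,2]>.012)&(W[...,2]<.08)&~m&(np.hypot(W[...,0]-.449,W[...,1]-.143)<.06)]
print(len(t)); 
for s in(1,-1):
    k=t[s*(t[:,1]-.1433)>0]; print(np.percentile(k,[2,50,98],axis=0).round(4))
```

```text
{'fx': 282.7563528248647, 'fy': 282.7563528248647, 'cx': 321.6381653009091, 'cy': 204.42742898048388, 'tool_from_camera': array([[ 1.48834905e-03, -9.60522035e-01, -2.78199936e-01,
         8.28749429e-02],
       [ 9.99998499e-01,  1.67646703e-03, -4.38306045e-04,
        -1.63724575e-04],
       [ 8.87395635e-04, -2.78198866e-01,  9.60523088e-01,
        -2.09857214e-01],
       [ 0.00000000e+00,  0.00000000e+00,  0.00000000e+00,
         1.00000000e+00]])}
2838 [0.44411151 0.14486404 0.03609418] [[0.42374689 0.12688602 0.0299519 ]
 [0.47131384 0.16662564 0.03771724]]
((0.4484753906726837, 0.14541029930114746), 0.02577449195086956)
291 361 207 278
1742
[[0.4235 0.1449 0.0142]
 [0.4379 0.1581 0.0589]
 [0.4708 0.1663 0.0793]]
[[0.424  0.1201 0.0138]
 [0.4379 0.1283 0.0582]
 [0.4702 0.1411 0.0792]]
```

View pics/w2.png

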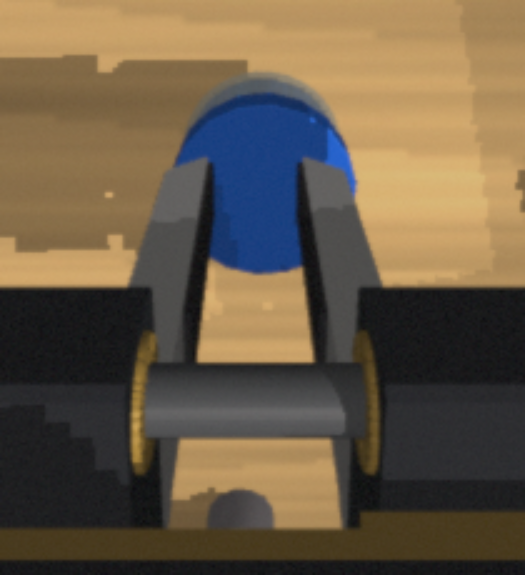

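Run:
```python
from h import *
o=robot.get_obs(); im,dw=snapshot('wrist'); print(o['tool_pos'],o['width'],o['joint_torque'].round(1),o['wrist_force'])
W=world('wrist',dw,o)
for u in (290,296,300,305,322,345,350,355):
    print(u,[(v,tuple((W[v,u]*1000).round().astype(int)),im[v,u].tolist()) for v in (228,234,240,250,260,275)])
```

```text
[0.44890702 0.14332166 0.00722667] 0.018707850969446917 [ -0.  -28.  -27.5  -0.    0.1   0. ] [-0.33129309 -0.27374231  0.04796235]
290 [(228, (np.int64(448), np.int64(117), np.int64(2)), [138, 111, 75]), (234, (np.int64(440), np.int64(121), np.int64(34)), [74, 69, 86]), (240, (np.int64(438), np.int64(123), np.int64(49)), [103, 101, 98]), (250, (np.int64(438), np.int64(125), np.int64(66)), [99, 97, 96]), (260, (np.int64(438), np.int64(126), np.int64(78)), [78, 77, 75]), (275, (np.int64(438), np.int64(128), np.int64(93)), [79, 79, 77])]
296 [(228, (np.int64(435), np.int64(126), np.int64(37)), [28, 65, 130]), (234, (np.int64(440), np.int64(126), np.int64(36)), [38, 68, 128]), (240, (np.int64(438), np.int64(127), np.int64(51)), [99, 97, 96]), (250, (np.int64(437), np.int64(128), np.int64(66)), [99, 96, 95]), (260, (np.int64(438), np.int64(129), np.int64(78)), [80, 78, 76]), (275, (np.int64(438), np.int64(131), np.int64(93)), [79, 79, 77])]
300 [(228, (np.int64(435), np.int64(128), np.int64(37)), [26, 63, 129]), (234, (np.int64(438), np.int64(129), np.int64(41)), [71, 82, 110]), (240, (n
[... 1610 characters left out ...]
7)), [37, 92, 189]), (240, (np.int64(438), np.int64(161), np.int64(51)), [98, 96, 94]), (250, (np.int64(438), np.int64(160), np.int64(65)), [98, 97, 96]), (260, (np.int64(438), np.int64(159), np.int64(77)), [78, 77, 77]), (275, (np.int64(438), np.int64(157), np.int64(94)), [77, 79, 76])]
355 [(228, (np.int64(435), np.int64(166), np.int64(36)), [43, 102, 205]), (234, (np.int64(439), np.int64(166), np.int64(37)), [41, 100, 204]), (240, (np.int64(444), np.int64(166), np.int64(36)), [66, 90, 142]), (250, (np.int64(438), np.int64(163), np.int64(65)), [99, 98, 96]), (260, (np.int64(438), np.int64(161), np.int64(78)), [78, 77, 74]), (275, (np.int64(438), np.int64(160), np.int64(94)), [79, 77, 77])]
```

The jar has not moved, and the fingertips appear about 33 mm above the reported TCP, so they closed over the cap. I'll raise, open, and check that offset with the wrist camera and the fixed cameras.

>>> servo_tool --series "1 0 0 -2 0; 1 0 0 -4 0; -1 0 0 -6 0; -1 0 0 -8 0; -1 0 0 -10 0; -1 0 0 -10 0; -1 0 0 -10 0; -1 0 0 -10 0; -1 0 0 -10 0; -1 0 0 -10 0; -1 0 0 -10 0"

```text
time: 4.1
tool_pos: [0.4482, 0.1432, 0.1059]
ee_rot: [-3.141, -0.002, 3.141]
wrist_force: [0.1, 0.7, 0.5]
width: 0.0585
```

Run:
```python
from h import *
from scipy.spatial.transform import Rotation as Ro
o=robot.get_obs(); im,dw=snapshot('wrist'); print(o['tool_pos'],o['width'])
W=world('wrist',dw,o); T=(W-o['tool_pos'])@Ro.from_euler('xyz',o['ee_rot']).as_matrix()
m=(dw>0)&(dw<.24)&(abs(T[...,0])<.03)&(abs(T[...,1])<.065)
for s in(1,-1):
    t=T[m&(s*T[...,1]>.03)]; print(len(t),np.percentile(t,[0,1,50,99,100],axis=0).round(4).tolist())
ims,ds=snapshot('side'); W=world('side',ds); T=(W-o['tool_pos'])*[-1,1,-1]
m=(ds>0)&(abs(T[...,0])<.03)&(abs(T[...,1])<.065)&(T[...,2]>-.06)&(T[...,2]<.05)
for s in(1,-1):
    t=T[m&(s*T[...,1]>.03)]; print('side',len(t),np.percentile(t,[0,1,50,99,100],axis=0).round(4).tolist() if len(t) else '')
v,u=np.nonzero(m); print(u.min(),u.max(),v.min(),v.max())
save('s1',cv2.resize(ims[80:330,200:520],None,fx=2.4,fy=2.4))
```

```text
[0.44816209 0.14318429 0.10594334] 0.0585178123065959
9676 [[-0.01, 0.03, -0.1662], [-0.0052, 0.0301, -0.1642], [0.0212, 0.0384, -0.1515], [0.0299, 0.064, -0.0435], [0.03, 0.065, -0.0309]]
10210 [[-0.0093, -0.065, -0.1666], [-0.0051, -0.064, -0.1645], [0.0206, -0.038, -0.1513], [0.0298, -0.0301, -0.0432], [0.03, -0.03, -0.03]]
side 168 [[-0.0106, 0.0334, -0.0599], [-0.0104, 0.0338, -0.0597], [0.0001, 0.0433, -0.0494], [0.0086, 0.045, -0.0323], [0.0087, 0.0453, -0.0307]]
side 26 [[-0.0049, -0.0337, -0.0369], [-0.0049, -0.0335, -0.0368], [0.0016, -0.0312, -0.0331], [0.0079, -0.0307, -0.0299], [0.008, -0.0306, -0.0298]]
341 366 194 225
```

View pics/s1.png

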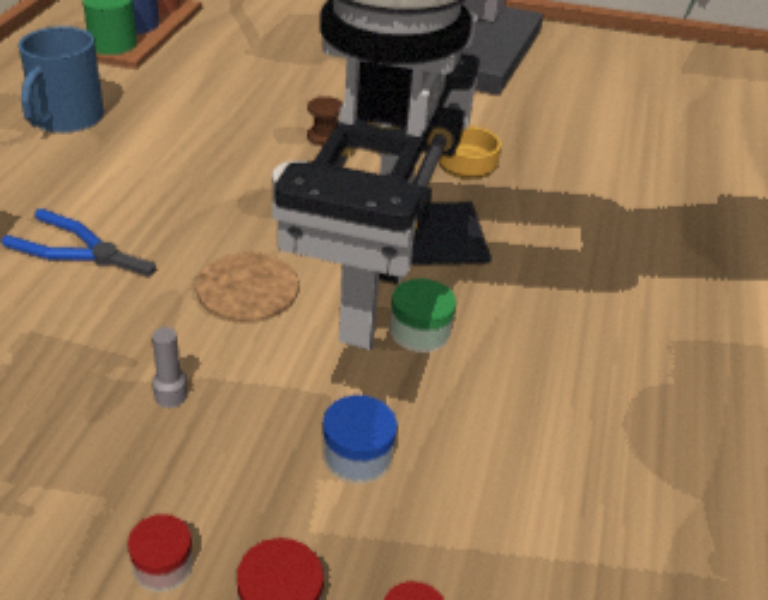

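Both cameras put the real fingertips about 30 mm behind the reported TCP (tool z −0.030), centred in x and y. From here, reported z = tip height − 30 mm, and I'll descend carefully.

>>> servo_tool --series "-1 0 0.1 0 0; -1 0 0.1 1.5 0; -1 0 0.1 3 0; -1 0 0.1 4.5 0; -1 0 0.1 6 0; -1 0 0.1 8 0; -1 0 0.1 10 0; -1 0 0.1 11.5 0; -1 0 0.1 12.5 0; -1 0 0.1 12.9 0; 1 0 0.1 12.9 0; 1 0 0.1 12.9 0; 1 0 0.1 12.9 0; 1 0 0.1 12.9 0; 1 0 0.1 12.9 0; 1 0 0.1 12.9 0; 1 0 0.1 12.9 0; 1 0 0.1 12.9 0; 1 0 0.1 12.9 0; 1 0 0.1 12.9 0"

```text
time: 5.87
tool_pos: [0.4493, 0.1446, -0.0212]
ee_rot: [3.141, 0.001, 3.141]
wrist_force: [-0.6, 0.3, 2.0]
width: 0.0512
```

>>> servo_tool --series "1 0 0 -1 0; 1 0 0 -3 0; 1 0 0 -5 0; 1 0 0 -7 0; 1 -1 -1 -8 0; 1 -3 -3 -8 0; 1 -5 -5 -8 0; 1 -7 -7 -8 0; 1 -9 -9 -8 0; 1 -11 -11 -8 0; 1 -13 -13 -8 0; 1 -14 -14.5 -8 0; 1 -14.4 -14.9 -8 0; 1 -14.4 -14.9 -7 0; 1 -14.4 -14.9 -5 0; 1 -14.4 -14.9 -3 0; 1 -14.4 -14.9 -1.6 0; 1 -14.4 -14.9 -1 0; 1 -14.4 -14.9 -1 0; 1 -14.4 -14.9 -1 0"

```text
time: 7.53
tool_pos: [0.5924, -0.0039, -0.0116]
ee_rot: [3.141, -0.0, -3.141]
wrist_force: [0.7, -0.7, -0.5]
width: 0.0515
```

```bash
cat >> h.py <<'E'
def blob(name,col,c,R=.05,lo=.02,hi=.2):
    """cap centre near world xy c by colour: returns enclosing circle + median z"""
    o=robot.get_obs(); im,d=snapshot(name); W=world(name,d,o); h=cv2.cvtColor(im,cv2.COLOR_RGB2HSV).astype(int); H,S,V=h[...,0],h[...,1],h[...,2]
    m={'blue':(abs(H-110)<14)&(S>120),'red':((H<8)|(H>172))&(S>120),'white':(S<50)&(V>110),'yellow':(abs(H-24)<8)&(S>150),'any':S>=0}[col]
    m=m&(d>0)&(np.hypot(W[...,0]-c[0],W[...,1]-c[1])<R)&(W[...,2]>lo)&(W[...,2]<hi)
    p=W[m]
    if len(p)<5: print(name,col,'none');return
    z=np.percentile(p[:,2],90); q=p[abs(p[:,2]-z)<.005]
    (x,y),r=cv2.minEnclosingCircle(q[:,:2].astype(np.float32)); print(name,col,len(q),'c',round(x,4),round(y,4),'r',round(r,4),'z',np.median(q[:,2]).round(4),'tool',o['tool_pos'].round(4),'w',round(o['width'],4),'f',o['wrist_force'].round(1))
    return q
E
python3 - <<'E'
from h import *
blob('wrist','blue',(.5935,-.0045));
E
```

```text
wrist blue 5293 c 0.5918 -0.0041 r 0.0263 z 0.0461 tool [ 0.5924 -0.0039 -0.0116] w 0.0515 f [ 0.7 -0.7 -0.5]
```

>>> servo_tool --series "1 -0.1 0 0.2 0; 1 -0.1 0 0.4 0; 1 -0.1 0 0.4 0; 1 -0.1 0 0.4 0; -1 -0.1 0 0.4 0; -1 -0.1 0 0.4 0; -1 -0.1 0 0.4 0; -1 -0.1 0 0.4 0; -1 -0.1 0 0.4 0; -1 -0.1 0 0.4 0; -1 -0.1 0 -1 0; -1 -0.1 0 -3 0; -1 -0.1 0 -5 0; -1 -0.1 0 -7 0; -1 -0.1 -2 -9 0; -1 -0.1 -5 -9 0; -1 -0.1 -8 -9 0; -1 -0.1 -11 -9 0; -1 -0.1 -13.7 -9 0; -1 -0.1 -13.7 -9 0"

```text
time: 9.25
tool_pos: [0.5934, -0.1469, 0.0782]
ee_rot: [-3.139, 0.0, 3.136]
wrist_force: [0.2, -0.5, 0.2]
width: 0.0939
```

Run:
```python
from h import *
blob('wrist','white',(.594,-.1415),hi=.045); blob('wrist','blue',(.5935,-.0045),lo=.03);blob('top','blue',(.5935,-.0045),lo=.03)
```

```text
wrist white 2253 c 0.5938 -0.1405 r 0.0263 z 0.0364 tool [ 0.5934 -0.1469  0.0782] w 0.0939 f [ 0.2 -0.5  0.2]
wrist blue 2405 c 0.5935 -0.006 r 0.0261 z 0.0423 tool [ 0.5934 -0.1442  0.0781] w 0.094 f [-0.  -0.2  1.1]
top blue 427 c 0.5938 -0.0065 r 0.0256 z 0.0427 tool [ 0.5935 -0.1425  0.0781] w 0.0941 f [ 0.9  0.7 -0.1]
```

>>> servo_tool --series "-1 0 0 2 0; -1 0 0 4 0; -1 0 0 6 0; -1 0 0 8 0; -1 0 0 9.5 0; -1 0 0 10 0; -1 0 0 10 0; 1 0 0 10 0; 1 0 0 10 0; 1 0 0 10 0; 1 0 0 10 0; 1 0 0 10 0; 1 0 0 10 0; 1 0 0 10 0; 1 0 0 10 0; 1 0 0 10 0; 1 0 0 10 0; 1 0 0 8 0; 1 0 0 5 0; 1 0 0 2 0"

```text
time: 11.07
tool_pos: [0.5921, -0.1415, 0.057]
ee_rot: [3.14, -0.004, 3.141]
wrist_force: [0.5, -0.4, -0.4]
width: 0.0515
```

>>> servo_tool --series "1 0 1.5 0 0; 1 0 3.5 0 0; 1 0 5.5 0 0; 1 0 7.5 0 0; 1 0 9.5 0 0; 1 0 11.5 0 0; 1 0 13 0 0; 1 0 13.5 0 0; 1 0 13.5 0 0; 1 0 13.5 0 0; 1 0 13.5 1 0; 1 0 13.5 2 0; 1 0 13.5 2.8 0; 1 0 13.5 3.3 0; 1 0 13.5 3.3 0; 1 0 13.5 3.3 0; 1 0 13.5 3.3 0"

```text
time: 12.48
tool_pos: [0.5941, -0.007, 0.0254]
ee_rot: [3.142, 0.0, 3.141]
wrist_force: [-0.2, -0.6, -0.2]
width: 0.0513
```

Run:
```python
from h import *
blob('wrist','white',(.594,-.006),R=.035,lo=.06,hi=.095); blob('wrist','blue',(.5935,-.0045),lo=.03)
```

```text
wrist white 5178 c 0.5936 -0.0072 r 0.0259 z 0.0832 tool [ 0.5941 -0.007   0.0254] w 0.0513 f [-0.2 -0.6 -0.2]
wrist blue 315 c 0.5856 -0.0023 r 0.0242 z 0.0421 tool [ 0.5943 -0.0069  0.0258] w 0.0516 f [ 0.4 -0.9 -1.2]
```

>>> servo_tool --series "1 0 0.1 0.2 0; 1 0 0.1 0.4 0; 1 0 0.1 0.5 0; 1 0 0.1 0.5 0; 1 0 0.1 0.5 0; -1 0 0.1 0.5 0; -1 0 0.1 0.5 0; -1 0 0.1 0.5 0; -1 0 0.1 0.5 0; -1 0 0.1 0.5 0; -1 0 0.1 0.5 0; -1 0 0.1 0.5 0; -1 0 0.1 -1 0; -1 0 0.1 -3 0; -1 0 0.1 -5.5 0; -1 0 0.1 -8 0; -1 0 0.1 -8 0; -1 0 0.1 -8 0"

```text
time: 14.08
tool_pos: [0.5952, -0.0059, 0.1072]
ee_rot: [-3.141, 0.004, 3.141]
wrist_force: [-0.9, -0.1, -0.7]
width: 0.0938
```

Run:
```python
from h import *
blob('wrist','white',(.594,-.006),R=.035,lo=.06,hi=.095); blob('wrist','blue',(.5935,-.0045),lo=.03);
```

```text
wrist white 2465 c 0.5935 -0.0058 r 0.0259 z 0.0784 tool [ 0.5952 -0.0059  0.1072] w 0.0938 f [-0.9 -0.1 -0.7]
wrist blue 64 c 0.5798 -0.0017 r 0.0209 z 0.0413 tool [ 0.5938 -0.0057  0.1052] w 0.0938 f [ 0.2 -0.3 -0.9]
```

>>> servo_tool --series "-1 1 2 0 0; -1 2.3 5 0 0; -1 3.7 8 0 0; -1 5 11 0 0; -1 6.5 14 0 0; -1 8 17 0 0; -1 9.4 20 0 0; -1 10.8 23 0 0; -1 12.2 26 1 0; -1 13.3 28.1 2.5 0; -1 13.3 28.1 3.5 0; -1 13.3 28.1 3.5 0; -1 13.3 28.1 3.5 0; -1 13.3 28.1 3.5 0"

```text
time: 15.35
tool_pos: [0.4615, 0.2742, 0.07]
ee_rot: [-3.141, -0.0, 3.139]
wrist_force: [0.5, -0.6, 0.3]
width: 0.0943
```

Run:
```python
from h import *
blob('wrist','red',(.4605,.2755),lo=.03,hi=.05);
```

```text
wrist red 2386 c 0.4597 0.2776 r 0.0258 z 0.0364 tool [0.4615 0.2742 0.07  ] w 0.0943 f [ 0.5 -0.6  0.3]
```

>>> servo_tool --series "-1 0.1 0.2 2 0; -1 0.1 0.2 4 0; -1 0.1 0.2 6 0; -1 0.1 0.2 8 0; -1 0.1 0.2 9 0; -1 0.1 0.2 9.2 0; -1 0.1 0.2 9.2 0; 1 0.1 0.2 9.2 0; 1 0.1 0.2 9.2 0; 1 0.1 0.2 9.2 0; 1 0.1 0.2 9.2 0; 1 0.1 0.2 9.2 0; 1 0.1 0.2 9.2 0; 1 0.1 0.2 9.2 0; 1 0.1 0.2 9.2 0; 1 0.1 0.2 9.2 0; 1 0.1 0.2 7.5 0; 1 0.1 0.2 5 0; 1 0.1 0.2 2 0; 1 0.1 0.2 -1 0"

```text
time: 17.07
tool_pos: [0.4589, 0.2768, 0.0801]
ee_rot: [-3.14, -0.003, 3.141]
wrist_force: [0.2, 0.2, -0.1]
width: 0.0517
```

>>> servo_tool --series "1 0 0 -2 0; 1 -0.5 -1 -4 0; 1 -1.5 -3 -4 0; 1 -2.7 -6 -4 0; 1 -4 -9 -4 0; 1 -5.4 -12 -4 0; 1 -7 -15 -4 0; 1 -8.4 -18 -4 0; 1 -10 -21 -4 0; 1 -11.5 -24 -4 0; 1 -12.5 -26.5 -4 0; 1 -13.2 -27.8 -4 0; 1 -13.3 -28.2 -4 0; 1 -13.3 -28.2 -4 0; 1 -13.3 -28.2 -4 0; 1 -13.3 -28.2 -2 0; 1 -13.3 -28.2 0 0; 1 -13.3 -28.2 1.3 0; 1 -13.3 -28.2 1.7 0; 1 -13.3 -28.2 1.7 0"

```text
time: 18.73
tool_pos: [0.5913, -0.0034, 0.0617]
ee_rot: [3.141, -0.003, -3.141]
wrist_force: [0.1, -0.9, -1.1]
width: 0.0516
```

Run:
```python
from h import *
blob('wrist','red',(.594,-.006),lo=.08,hi=.13);
```

```text
wrist red 5320 c 0.5914 -0.0038 r 0.0264 z 0.1195 tool [ 0.5913 -0.0034  0.0617] w 0.0516 f [ 0.1 -0.9 -1.1]
```

>>> servo_tool --series "1 -0.2 -0.15 0 0; 1 -0.2 -0.15 0 0; 1 -0.2 -0.15 0.2 0; 1 -0.2 -0.15 0.4 0; 1 -0.2 -0.15 0.5 0; 1 -0.2 -0.15 0.5 0; 1 -0.2 -0.15 0.5 0; -1 -0.2 -0.15 0.5 0; -1 -0.2 -0.15 0.5 0; -1 -0.2 -0.15 0.5 0; -1 -0.2 -0.15 0.5 0; -1 -0.2 -0.15 0.5 0; -1 -0.2 -0.15 0.5 0; -1 -0.2 -0.15 0.5 0; -1 -0.2 -0.15 -1 0; -1 -0.2 -0.15 -3 0; -1 -0.2 -0.15 -5 0; -1 -0.2 -0.15 -7 0; -1 -0.2 -0.15 -7 0; -1 -0.2 -0.15 -7 0"

```text
time: 20.45
tool_pos: [0.5957, -0.0063, 0.1345]
ee_rot: [-3.141, 0.003, 3.141]
wrist_force: [-0.0, 0.1, -0.1]
width: 0.0939
```

Run:
```python
from h import *
blob('wrist','red',(.594,-.006),lo=.08,hi=.13);
```

```text
wrist red 2629 c 0.5944 -0.0063 r 0.0259 z 0.1144 tool [ 0.5957 -0.0063  0.1345] w 0.0939 f [-0.   0.1 -0.1]
```

>>> servo_tool --series "-1 1 -2 0 0; -1 2.5 -5 0 0; -1 4 -8 0 0; -1 5.6 -11 0 0; -1 7.2 -14 0 0; -1 9 -17 1 0; -1 10.6 -20 2 0; -1 12.2 -23 3 0; -1 13.5 -25.5 4.5 0; -1 14.3 -26.7 6 0; -1 14.3 -26.7 6.4 0; -1 14.3 -26.7 6.4 0; -1 14.3 -26.7 6.4 0; -1 14.3 -26.7 6.4 0"

```text
time: 21.67
tool_pos: [0.4525, -0.2722, 0.0697]
ee_rot: [3.142, 0.001, -3.141]
wrist_force: [-0.5, 0.2, 0.7]
width: 0.094
```

Run:
```python
from h import *
blob('wrist','any',(.4505,-.2727),lo=.025,hi=.034,R=.045);
```

```text
wrist any 937 c 0.4502 -0.2714 r 0.032 z 0.03 tool [ 0.4525 -0.2722  0.0697] w 0.094 f [-0.5  0.2  0.7]
```

>>> servo_tool --series "-1 0.15 0 2 0; -1 0.15 0 4 0; -1 0.15 0 6 0; -1 0.15 0 8 0; -1 0.15 0 9 0; -1 0.15 0 9.3 0; -1 0.15 0 9.3 0; 1 0.15 0 9.3 0; 1 0.15 0 9.3 0; 1 0.15 0 9.3 0; 1 0.15 0 9.3 0; 1 0.15 0 9.3 0; 1 0.15 0 9.3 0; 1 0.15 0 9.3 0; 1 0.15 0 9.3 0; 1 0.15 0 7.5 0; 1 0.15 0 5 0; 1 0.15 0 3 0; 1 0.15 0 3 0"

```text
time: 23.3
tool_pos: [0.4525, -0.2753, 0.0433]
ee_rot: [-3.136, 0.006, 3.141]
wrist_force: [0.5, -1.3, -0.0]
width: 0.0635
```

>>> servo_tool --series "1 -0.1 1.5 0 0; 1 -0.2 3.5 0 0; 1 -0.3 5.5 0 0; 1 -0.4 7.5 0 0; 1 -0.5 9.5 0 0; 1 -0.5 11.5 0 0; 1 -0.5 13 0 0; 1 -0.5 13.5 0 0; 1 -0.5 13.5 0 0; 1 -0.5 13.5 1 0; 1 -0.5 13.5 2.5 0; 1 -0.5 13.5 4 0; 1 -0.5 13.5 4.8 0; 1 -0.5 13.5 5 0; 1 -0.5 13.5 5 0; 1 -0.5 13.5 5 0"

```text
time: 24.63
tool_pos: [0.4555, -0.1387, -0.0106]
ee_rot: [-3.141, 0.0, 3.14]
wrist_force: [-0.4, -1.1, -0.7]
width: 0.0631
```

Run:
```python
from h import *
blob('wrist','yellow',(.4555,-.1373),lo=.035,hi=.055,R=.045);
```

```text
wrist yellow 2265 c 0.4552 -0.139 r 0.0325 z 0.0424 tool [ 0.4555 -0.1387 -0.0106] w 0.0631 f [-0.4 -1.1 -0.7]
```

>>> servo_tool --series "1 0 0.1 0.2 0; 1 0 0.1 0.4 0; 1 0 0.1 0.4 0; 1 0 0.1 0.4 0; -1 0 0.1 0.4 0; -1 0 0.1 0.4 0; -1 0 0.1 0.4 0; -1 0 0.1 0.4 0; -1 0 0.1 0.4 0; -1 0 0.1 0.4 0; -1 0 0.1 0.4 0; -1 0 0.1 -1 0; -1 0 0.1 -3 0; -1 0 0.1 -5 0; -1 0 0.1 -8 0; -1 0 0.1 -10 0; -1 0 0.1 -12 0; -1 0 0.1 -12 0"

```text
time: 26.18
tool_pos: [0.4581, -0.1384, 0.1142]
ee_rot: [-3.138, 0.009, 3.141]
wrist_force: [0.5, -0.8, 0.2]
width: 0.094
```

Run:
```python
from h import *
blob('wrist','yellow',(.4555,-.1373),lo=.034,hi=.055,R=.045);blob('top','yellow',(.4555,-.1373),lo=.034,hi=.055,R=.045);
```

```text
wrist yellow 729 c 0.4549 -0.1375 r 0.032 z 0.0381 tool [ 0.4581 -0.1384  0.1142] w 0.094 f [ 0.5 -0.8  0.2]
top yellow none
```

>>> servo_tool --series "-1 0 2 0 0; -1 0 5 0 0; -1 0 8 0 0; -1 0 11 0 0; -1 0 14 0 0; -1 -1 17 0 0; -1 -3 20 0 0; -1 -5.5 23 0 0; -1 -8 25.5 0 0; -1 -10.5 27 0 0; -1 -13 27.3 0 0; -1 -14.6 27.3 1.5 0; -1 -14.6 27.3 3.5 0; -1 -14.6 27.3 4.5 0; -1 -14.6 27.3 4.5 0; -1 -14.6 27.3 4.5 0"

```text
time: 27.62
tool_pos: [0.5996, 0.1355, 0.0621]
ee_rot: [-3.141, -0.005, 3.141]
wrist_force: [0.1, 0.6, -0.2]
width: 0.094
```

Run:
```python
from h import *
blob('wrist','any',(.601,.1355),lo=.055,hi=.07,R=.022);blob('side','any',(.601,.1355),lo=.055,hi=.07,R=.022)
blob('wrist','any',(.601,.1355),lo=.008,hi=.018,R=.022)
```

```text
wrist any 398 c 0.6007 0.1371 r 0.0091 z 0.0643 tool [0.5996 0.1355 0.0621] w 0.094 f [ 0.1  0.6 -0.2]
side any 67 c 0.6038 0.1384 r 0.01 z 0.0632 tool [0.6007 0.1356 0.0638] w 0.0942 f [-0.4  0.1  0.3]
wrist any 43 c 0.5962 0.1373 r 0.0121 z 0.0156 tool [0.6014 0.1357 0.065 ] w 0.0941 f [0.6 0.1 0.7]
```

>>> servo_tool --series "-1 0 0.12 1.5 0; -1 0 0.12 3 0; -1 0 0.12 4.5 0; -1 0 0.12 5.8 0; -1 0 0.12 6.2 0; 1 0 0.12 6.2 0; 1 0 0.12 6.2 0; 1 0 0.12 6.2 0; 1 0 0.12 6.2 0; 1 0 0.12 6.2 0; 1 0 0.12 6.2 0; 1 0 0.12 6.2 0; 1 0 0.12 6.2 0; 1 0 0.12 6.2 0; 1 0 0.12 6.2 0; 1 0 0.12 6.2 0; 1 0 0.12 6.2 0; 1 0 0.12 6.2 0; 1 0 0.12 6.2 0; 1 0 0.12 6.2 0"

```text
time: 29.43
tool_pos: [0.6014, 0.137, 0.0022]
ee_rot: [3.141, -0.0, 3.141]
wrist_force: [0.1, -0.2, -0.2]
width: 0.0168
```

>>> servo_tool --series "1 0 0 -1 0; 1 0 0 -3 0; 1 0 0 -5 0; 1 0 0 -7 0; 1 1 0 -9 0; 1 3 0 -10 0; 1 5 0 -10 0; 1 7.5 -1 -10 0; 1 10 -3 -10 0; 1 12 -5.5 -10 0; 1 13.5 -8 -10 0; 1 14.6 -11 -10 0; 1 14.6 -14 -10 0; 1 14.6 -17 -10 0; 1 14.6 -20 -10 0; 1 14.6 -23 -10 0; 1 14.6 -25.5 -10 0; 1 14.6 -27 -10 0; 1 14.6 -27.5 -10 0; 1 14.6 -27.5 -10 0"

```text
time: 31.1
tool_pos: [0.4551, -0.1389, 0.1027]
ee_rot: [3.142, 0.0, 3.139]
wrist_force: [-0.6, 0.3, -0.8]
width: 0.017
```

Run:
```python
from h import *
blob('wrist','yellow',(.4555,-.1373),lo=.034,hi=.055,R=.045)
o=robot.get_obs(); im,d=snapshot('wrist'); W=world('wrist',d,o); ims,_=snapshot('side')
save('w3',np.hstack([cv2.resize(im,(400,250)),cv2.resize(ims[60:260,260:580],(400,250))])); print(o['tool_pos'],o['ee_rot'],o['width'])
```

```text
wrist yellow 623 c 0.4549 -0.1373 r 0.032 z 0.0382 tool [ 0.4551 -0.1389  0.1027] w 0.017 f [-0.6  0.3 -0.8]
[ 0.4551495  -0.13781618  0.10255519] [3.14089863e+00 1.97351009e-04 3.13985920e+00] 0.01697302550680055
```

View pics/w3.png

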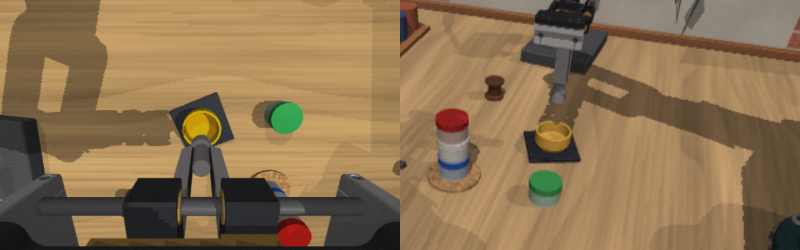

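The stack is upright on the coaster and the bowl is on the tile. The die hangs from the gripper over the bowl, so I'll check its tilt.

Run:
```python
from h import *
o=robot.get_obs(); print(o['tool_pos'])
for n in('wrist','side','top'):
    im,d=snapshot(n); W=world(n,d,o); m=(d>0)&(np.hypot(W[...,0]-.455,W[...,1]+.138)<.04)&(W[...,2]>.08)&(W[...,2]<.165); p=W[m]
    for a in np.arange(.09,.16,.008):
        q=p[abs(p[:,2]-a)<.004]
        if len(q)>3: print(n,round(a,3),len(q),q.min(0).round(4)[:2],q.max(0).round(4)[:2])
```

```text
[ 0.45522359 -0.13693333  0.1024276 ]
wrist 0.106 96 [ 0.4419 -0.1487] [ 0.4507 -0.125 ]
wrist 0.114 115 [ 0.4416 -0.1491] [ 0.4505 -0.125 ]
wrist 0.122 268 [ 0.4422 -0.1486] [ 0.4516 -0.1259]
wrist 0.13 111 [ 0.4442 -0.1478] [ 0.4517 -0.1254]
wrist 0.138 240 [ 0.4436 -0.1558] [ 0.452  -0.1174]
wrist 0.146 318 [ 0.4435 -0.1575] [ 0.4514 -0.117 ]
wrist 0.154 399 [ 0.4435 -0.1575] [ 0.4517 -0.1168]
side 0.098 12 [ 0.4446 -0.1406] [ 0.468  -0.1235]
side 0.106 41 [ 0.4444 -0.1373] [ 0.4696 -0.1217]
side 0.114 40 [ 0.4447 -0.1377] [ 0.4693 -0.1219]
side 0.122 51 [ 0.445  -0.1396] [ 0.4682 -0.122 ]
side 0.13 16 [ 0.4483 -0.1334] [ 0.464 -0.124]
side 0.138 24 [ 0.4463 -0.1487] [ 0.4653 -0.1159]
side 0.146 47 [ 0.4463 -0.1548] [ 0.4656 -0.1131]
side 0.154 39 [ 0.4463 -0.1489] [ 0.4647 -0.1127]
top 0.146 10 [ 0.4459 -0.1183] [ 0.4623 -0.118 ]
top 0.154 6 [ 0.4462 -0.1183] [ 0.4569 -0.1179]
```

>>> servo_tool --series "1 0 0 1 0; 1 0 0 2.5 0; 1 0 0 4 0; 1 0 0 5.5 0; 1 0 0 7 0; 1 0 0 7.8 0; 1 0 0 8.3 0; 1 0 0 8.5 0; 1 0 0 8.6 0; 1 0 0 8.65 0; 1 0 0 8.65 0; 1 0 0 8.65 0; 1 0 0 8.65 0"

```text
time: 32.48
tool_pos: [0.4557, -0.1382, 0.0164]
ee_rot: [-3.141, 0.001, 3.141]
wrist_force: [0.3, -1.0, -1.1]
width: 0.0171
```

Run:
```python
from h import *
o=robot.get_obs(); print(o['tool_pos'],o['wrist_force'],o['width'])
```

```text
[ 0.45567863 -0.13817689  0.01638913] [ 0.32449094 -1.00483106 -1.08595638] 0.017053384092437476
```

>>> servo_tool --series "1 0 0 0.05 0; 1 0 0 0.1 0; 1 0 0 0.1 0; 1 0 0 0.1 0; -1 0 0 0.1 0; -1 0 0 0.1 0; -1 0 0 0.1 0; -1 0 0 0.1 0; -1 0 0 0.1 0; -1 0 0 0.1 0; -1 0 0 0.1 0; -1 0 0 0.1 0; -1 0 0 -1 0; -1 0 0 -2.5 0; -1 0 0 -4 0; -1 0 0 -6 0; -1 0 0 -8 0; -1 0 0 -10 0; -1 0 0 -12 0; -1 0 0 -12 0"

```text
time: 34.15
tool_pos: [0.458, -0.1392, 0.1414]
ee_rot: [-3.138, 0.009, 3.141]
wrist_force: [1.1, -0.3, 0.3]
width: 0.0941
```

>>> servo_tool --series "-1 0 -3 0 0; -1 1 -6 0 0; -1 2 -9 0 0; -1 3 -12 0 0; -1 3 -15 0 0; -1 3 -18 0 0; -1 3 -20 0 0; -1 3 -20 0 0; -1 3 -20 0 0; -1 3 -20 0 0"

```text
time: 34.98
tool_pos: [0.4248, -0.337, 0.1351]
ee_rot: [3.14, -0.001, 3.141]
wrist_force: [-0.0, 1.1, 0.4]
width: 0.094
```

Run:
```python
from h import *
b=blob('top','red',(.594,-.006),lo=.08,hi=.13); blob('top','any',(.455,-.138),R=.022,lo=.065,hi=.09)
blob('top','yellow',(.455,-.138),lo=.034,hi=.045,R=.045); blob('top','any',(.4376,-.0018),lo=.03,hi=.045,R=.04); blob('top','any',(.61,-.2752),lo=.035,hi=.045,R=.03)
blob('side','any',(.455,-.138),R=.022,lo=.065,hi=.09)
a,_=snapshot('top'); s,_=snapshot('side')
save('f',np.hstack([cv2.resize(a[90:320,250:480],(400,400)),cv2.resize(s[80:240,240:440],(400,400))]))
```

```text
top red 531 c 0.5953 -0.0078 r 0.0259 z 0.1145 tool [ 0.4248 -0.337   0.1351] w 0.094 f [-0.   1.1  0.4]
top any 60 c 0.4557 -0.1399 r 0.0089 z 0.0771 tool [ 0.425  -0.3367  0.1353] w 0.0938 f [-0.5 -0.2 -0.1]
top yellow 174 c 0.4553 -0.1389 r 0.0323 z 0.0383 tool [ 0.4252 -0.3367  0.1356] w 0.0939 f [1.2 0.  0.3]
top any 466 c 0.438 -0.0017 r 0.0259 z 0.0369 tool [ 0.4252 -0.3367  0.1358] w 0.0939 f [0.2 0.5 0.3]
top any 254 c 0.6095 -0.2758 r 0.0201 z 0.0403 tool [ 0.4253 -0.3368  0.1359] w 0.0941 f [-0.4 -0.3 -1. ]
side any 40 c 0.4561 -0.1376 r 0.0101 z 0.0759 tool [ 0.4253 -0.337   0.136 ] w 0.0941 f [ 0.7  0.7 -0.1]
```

View pics/f.png

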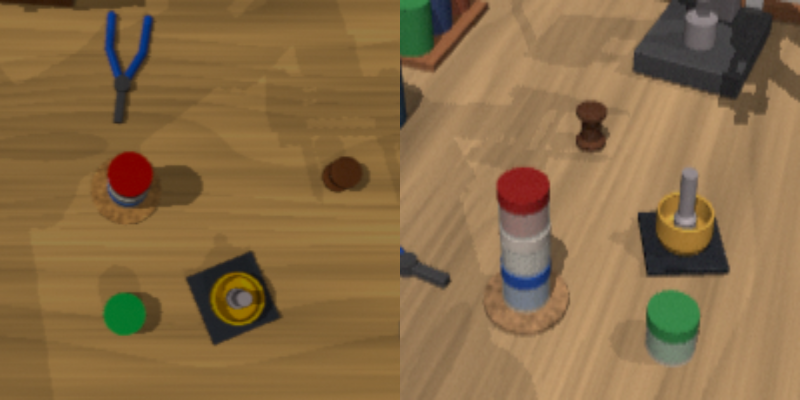

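The final views show the stack upright on the coaster, the die standing in the bowl on the tile, and the bystanders undisturbed. Handing in.

```bash
python3 -c "
from bench import robot
print(robot.close_job())"
```

```text
the job is handed in; nothing more can be done
None
```

I stacked the blue, white and red (largest) jars on the coaster, set the bowl on the tile and stood the die inside it. I handed the job in at about 35 s; it reports no verdict.

**Final checks**
- **Jar stack:** the red cap is at z 114.5 mm (114 expected). When they were placed, the jars measured within about 1–2 mm of one another and of the coaster's centre.
- **Bowl and die:** the bowl is about 2 mm from the tile's centre. The die's top is at 77 mm (77 expected), and the die is about 1 mm from the bowl's centre.
- **Bystanders:** the green jar and spool measure within 1 mm of where they started. I checked the pliers only by eye, and they look unmoved.

**What disagreed**
- **Fingertips:** they sit about 30 mm short of the reported TCP, as the wrist and side cameras both showed. My first grasp therefore closed just above the blue cap without moving the jar, and I corrected for this in every later move.
- **Cameras:** the top, wrist and side cameras differed from each other by about 1–3 mm.

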